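Change the projector lamp

TASK

Change the lamp: lift the dead caged lamp out of the lamp lift's socket and set it down, without dropping it, inside the open tin can. Then lift the spare caged lamp up and off its hook, lower it fully home and upright into the socket before letting go, and only then wind the crank counter-clockwise all the way to its stop so that the lift is fully raised. Keep the lamps upright while you handle them, and leave the can standing where it is and the lens, fuse holder and screwdriver undisturbed.

Things in the scene. Friction and masses are not known exactly. Their poses are not given: they have to be found in the camera images.
- dead_lamp: Caged lamp, 184 mm tall, 0.1 to 0.25 kg; origin: centre of its underside, z up. From below: round porcelain base 40 mm wide (foot tapered to 28 mm), z 0 to 28 mm; caged bulb 54 mm wide, to z 98; hanging eye, opening 34 mm along y, z 98 to 136; crossbar 44 mm along y, z 136 to 144; grip block to z 184. Dead one, smoky bulb; starts standing in the lift's socket.
- dead_tab (a point): Point on the dead lamp's grip block, on its axis 166 mm above its underside: upright steel block 24 mm wide along the lamp's y, 20 mm thick along x, from 22 mm below to 18 mm above this point. Take it from above.
- spare_lamp: Caged lamp, 184 mm tall, 0.1 to 0.25 kg; origin: centre of its underside, z up. From below: round porcelain base 40 mm wide (foot tapered to 28 mm), z 0 to 28 mm; caged bulb 54 mm wide, to z 98; hanging eye, opening 34 mm along y, z 98 to 136; crossbar 44 mm along y, z 136 to 144; grip block to z 184. Good one, clear bulb; starts hanging on the hook, the peg passing along x through its eye.
- spare_tab (a point): Point on the spare lamp's grip block, on its axis 166 mm above its underside: upright steel block 24 mm wide along the lamp's y, 20 mm thick along x, from 22 mm below to 18 mm above this point. Take it from above. Fingertips more than 20 mm below this point may meet the hook.
- can: Tin can, open at the top, loose, 0.5 kg, 100 mm in outer diameter and 100 mm tall, wall and floor 3 mm. Origin: centre of its underside.
- hook: Fixed hook stand: base 120 x 120 x 12 mm; post 16 mm thick, 192 mm tall at the origin (bench level); flat steel peg 18 mm wide and 8 mm thick running level from the post along -x, its top 176 mm above the bench. The lamp hangs about 70 mm from the post.
- hook_tip (a point): Top of the peg's upturned tip, 101 mm from the post's axis along the stand's -x. The tip stands 10 mm above the peg's top, so a lamp must be raised by 11 to 28 mm and then carried along the stand's -x past the tip.
- lift: Lamp lift, fixed: dark base plate 130 (x) x 300 (y) x 18 mm, origin at the centre of its underside. The brass socket stands on a threaded rod 80 mm to +y of the origin, the crank 80 mm to -y.
- seat (a point): Centre of the socket's inner floor, 80 mm above the bench when the lift is down, 125 mm when raised. The socket is a round brass cup, inner diameter 50 mm, outer 58 mm, 23 mm deep inside (rim 23 mm above this point); a lamp's base stands on this floor when home.
- crank_axis (a point): Fixed point on the crank's upright axis, at the gripping height of the handle.
- crank_grip (a point): Point on the axis of the crank handle, an upright wooden cylinder 24 mm in diameter that spins freely on its pin, 55 mm from the crank axis, from 73 to 123 mm above the bench; this point is 100 mm above the bench. The steel crank arm lies right under the handle, top 73 mm above the bench.
- crank (a joint): Crank angle: 0 with the lift down (start, handle to the lift's -x of the crank axis), growing counter-clockwise seen from above to the stop at 3.3 rad, lift fully raised by 45 mm. The handle swings round the side away from the socket. Some friction; stays where left.
- lens: Bystander: glass condenser lens in a dark rim, lying dome up, 90 mm in diameter, 26 mm high. Origin under its centre.
- fuse_holder: Bystander: cream porcelain fuse holder, 40 x 90 x 38 mm. Origin under its centre.
- screwdriver: Bystander: walnut-handled screwdriver, 200 mm long, lying on the bench along its x.
Things that resemble listed ones, but are neither listed nor needed, are in the scene too. Leave any pink or red look-alike of the dead_lamp alone. Leave any purple look-alike of the spare_lamp alone.

How it is judged:
By the outcome, as a careful person would: the job done as asked, in the order asked, and still so for the second after the job is handed in, with the robot touching nothing.
It also fails if it takes over 72 s, if anything falls off the work surface, if the arm or the gripper's body presses on something with over 40 N, if the wrist force passes 120 N, or if a joint passes its speed limit or range.

ROBOT

A 7-joint arm with a two-finger parallel gripper is mounted at the origin on the work surface. World frame = base frame: x ahead of the robot, y to its left, z up, the work surface at z = 0. Lengths are in mm, angles in rad, forces in N, time in s.
With the tool pointing down it reaches from about 400 to 875 mm from the base axis. Payload 19.3 kg.
Tool frame: the origin (TCP) lies at the very end of the fingers, on their centre line; the grasp point (between the pads) lies 19 mm behind it (grip_point_offset is the z of the grasp point in the tool frame, in mm); z points along the fingers, y is the line along which they close (so a half turn about z gives the same grasp; the last joint's range is limited). The gripper opens to 85 mm and grips with 20 to 120 N. Pads are 22 mm wide; open, the fingers measure 114 mm over their backs; the gripper's body (76 mm by 85 mm) begins 54 mm behind the grasp point. The pads swing forward as they close: fully open they stand 13 mm farther back than shut.
Start: joints at [1.095, 0.521, -0.036, 1.599, 0.021, 1.021, -0.113], TCP at [246.693, -574.245, 231.291] pointing down, gripper open.
Joint ranges: [-2.91, 2.91], [-0.3, 2.13], [-1.5, 1.42], [0.17, 2.43], [-1.26, 4.41], [0.16, 1.93], [-2.52, 2.52]. Speed limits (rad/s): [1.89, 1.89, 2.39, 2.39, 3.01, 3.01, 3.01].

INTERFACE

Orientations are given as a 3x3 rotation matrix whose columns are the frame's x, y, z axes.
In Python, from workcell import movep, movel, goto_joints, open_gripper, clamp, wait, inverse_kinematics, read_state, camera, PlanningError, finish_job, grip_point_offset gives the robot as it stands. Calls block until the motion is done:
- movep(position, orientation): joint-space move of the TCP to a pose.
- movel(position, frame=None, max_speed=150, guard=None): straight line of the TCP; frame=None keeps the orientation; max_speed is the mean speed in mm/s. With guard (N) it stops when the force on the tool has changed by that much, and returns True; else False.
- goto_joints(angles): joint-space move.
- open_gripper() and clamp(): open the fingers fully, or close them until they stop; the grip force is fixed at half the most.
- wait(seconds).
- inverse_kinematics(position, orientation): joint angles nearest the present ones, or None.
- read_state(): the state.
- camera(name): name is "side" or "top"; returns a dict with "image" (420x560x3 uint8, blue, green, red), "range_z" (420x560 float32, mm along the optical axis (not along the pixel's ray), 0 where there is no reading), "fx", "fy", "cx", "cy" (pixels), "cam_to_world" (4x4, takes a point from camera to world coordinates). Camera axes: x right, y up, looking along -z (the intrinsics and any distortion apply to the point x, -y, -z); pixel columns grow to the right and rows downward; lengths in mm; the calibration is good to about 2 mm. A picture is of the moment at which its call begins.
A pose or a line that the arm cannot do raises PlanningError and nothing moves.
- finish_job(): hands the job in; it is judged then, once.
The state is a dict: "time": time; "qpos": joint angles; "qvel": joint speeds; "joint_efforts": joint torques, N m; "eef_pos": TCP position; "tool_rot": TCP orientation; "ft_force": force on the tool from outside, world axes, zero at the start; "torque": the same for the moment, N m; "finger_gap": finger opening in mm; "gripper_force": force on a finger pad.
Only numpy, scipy, OpenCV 4.12 (cv2) and the standard library are available. Lean on these libraries where they do the work, as an engineer would, in place of code of your own. Each camera call takes 0.05 s, during which the arm holds its last target. There are 200 camera calls.

## Working session

There is one attempt and no reset: what is moved stays moved. The work goes in short steps, each a Python script; the robot and the scene stay as the last script left them, time stands still between calls to the robot, and variables do not carry over. Pictures are saved under pics/ and viewed, at most 10 in all, crops included, and the job is handed in when it is done.

```bash
ls; mkdir -p pics
python3 - <<'E'
from workcell import *
import cv2,numpy as np
for n in("top","side"):
    c=camera(n); cv2.imwrite(f"pics/{n}0.png",c["image"]); np.savez(f"{n}0.npz",**c)
    print(n,c["fx"],c["fy"],c["cx"],c["cy"],[k for k in c]); print(np.round(c["cam_to_world"],3))
print(grip_point_offset, read_state()["time"],read_state()["tool_rot"])
E
```

```text
pics
top 527.2779282689244 527.2779282689244 272.31291379115174 201.9302042054757 ['image', 'range_z', 'fx', 'fy', 'cx', 'cy', 'cam_to_world']
[[-3.000000e-02  9.940000e-01 -1.090000e-01  3.854940e+02]
 [-1.000000e+00 -2.900000e-02  1.000000e-02 -4.993100e+01]
 [ 7.000000e-03  1.090000e-01  9.940000e-01  1.633085e+03]
 [ 0.000000e+00  0.000000e+00  0.000000e+00  1.000000e+00]]
side 417.27255765935104 417.27255765935104 275.3845167552259 218.31026399062318 ['image', 'range_z', 'fx', 'fy', 'cx', 'cy', 'cam_to_world']
[[-9.94000e-01  5.10000e-02 -9.90000e-02  4.71830e+02]
 [-1.10000e-01 -5.66000e-01  8.17000e-01  7.68829e+02]
 [-1.40000e-02  8.23000e-01  5.68000e-01  7.23650e+02]
 [ 0.00000e+00  0.00000e+00  0.00000e+00  1.00000e+00]]
-18.700000000000003 0.1 [[ 9.18788374e-01  3.94750237e-01 -4.16363876e-04]
 [ 3.94750455e-01 -9.18787949e-01  8.84561926e-04]
 [-3.33690815e-05 -9.77085043e-04 -9.99999522e-01]]
```

View pics/top0.png

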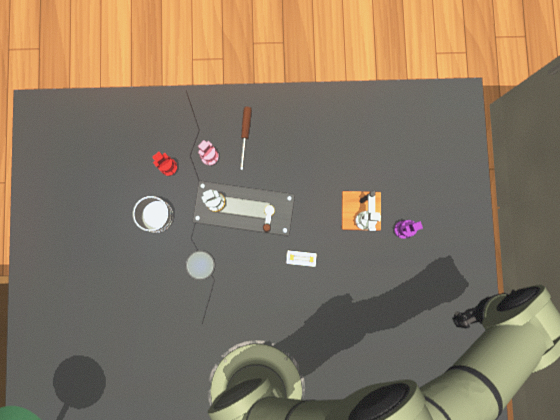

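View pics/side0.png

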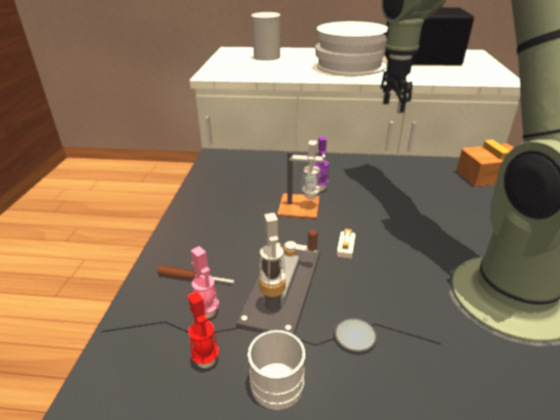

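Top view. Dead-lamp candidates: (213,200) smoky lamp in the socket, red (165,163) and pink (208,152). Spare candidates: (367,215) on the hook, purple (407,229). I choose the smoky lamp in the socket and the clear lamp on the hook. In the side view these are at (272,255) and (311,175). The can is at (153,214) in top and (277,368) in side.

```bash
cat > h.py <<'E'
import numpy as np,cv2
def cloud(c):
    h,w=c["range_z"].shape; u,v=np.meshgrid(np.arange(w),np.arange(h)); z=c["range_z"]
    p=np.stack([(u-c["cx"])/c["fx"]*z,-(v-c["cy"])/c["fy"]*z,-z,np.ones_like(z)],-1)@np.array(c["cam_to_world"]).T
    p=p[...,:3]; p[z==0]=np.nan; return p
def rayz(c,uv,z):
    uv=np.atleast_2d(uv).astype(float); M=np.array(c["cam_to_world"])
    d=np.c_[(uv[:,0]-c["cx"])/c["fx"],-(uv[:,1]-c["cy"])/c["fy"],-np.ones(len(uv))]@M[:3,:3].T
    return M[:3,3]+d*((z-M[2,3])/d[:,2])[:,None]
E
python3 - <<'E'
from h import *
T=dict(np.load("top0.npz"));S=dict(np.load("side0.npz"))
a=cv2.resize(T["image"][140:275,125:305],None,fx=4.4,fy=4.4,interpolation=cv2.INTER_CUBIC)
cv2.imwrite("pics/t_l.png",a)
b=cv2.resize(S["image"][135:335,230:340],None,fx=3,fy=3,interpolation=cv2.INTER_CUBIC)
b2=cv2.resize(T["image"][180:250,335:430],None,fx=4.4,fy=4.4,interpolation=cv2.INTER_CUBIC)
o=np.zeros((600,760,3),np.uint8);o[:600,:330]=b;o[:b2.shape[0],335:335+b2.shape[1]]=b2
cv2.imwrite("pics/s_c.png",o)
for n,c,boxes in(("top",T,dict(dead=(200,185,228,215),spare=(355,190,385,232),can=(130,190,175,235),crank=(255,195,285,240))),("side",S,dict(dead=(258,208,290,300),spare=(285,135,330,215),can=(245,325,310,405),crank=(283,225,322,262)))):
    p=cloud(c); print(n,"bench z",np.nanmedian(p[270:300,225:280,2]) if n=="top" else np.nanmedian(p[360:400,320:420,2]))
    for k,(u0,v0,u1,v1) in boxes.items():
        q=p[v0:v1,u0:u1].reshape(-1,3); q=q[~np.isnan(q[:,0])]
        print(k,len(q))
        zs=[z for z in range(0,270,12)]
        for z in zs:
            s=q[(q[:,2]>=z)&(q[:,2]<z+12)]
            if len(s)>3 and z>30: print("  ",z,len(s),s.mean(0).round(1),s.min(0).round(0)[:2],s.max(0).round(0)[:2])
E
```

```text
top bench z 1.2559997560890679
dead 837
   36 27 [554.   78.2  45.5] [533.  71.] [582.  96.]
   48 38 [548.8  76.7  51.2] [532.  70.] [581.  99.]
   72 7 [542.9  89.9  81.7] [533.  74.] [568. 107.]
   84 9 [548.8  80.8  90.2] [532.  73.] [564. 101.]
   96 32 [550.3  87.  103. ] [534.  75.] [584. 117.]
   108 66 [550.8  92.8 113.2] [536.  75.] [580. 127.]
   120 6 [551.7  97.4 124. ] [539.  76.] [580. 118.]
   132 5 [548.5  93.  135.8] [540.  84.] [556. 119.]
   144 7 [550.5  88.5 148.7] [536.  77.] [581.  98.]
   168 78 [551.8  98.4 177.2] [538.  80.] [583. 122.]
   180 32 [552.4  98.1 182.5] [538.  80.] [582. 122.]
   216 42 [561.4 101.1 223.9] [547.  81.] [576. 125.]
   228 12 [556.9  98.8 234.3] [549.  86.] [570. 123.]
   240 5 [555.1 101.2 246.1] [547.  93.] [574. 109.]
   252 28 [559.9 101.  260. ] [549.  89.] [572. 115.]
   264 52 [561.1 103.  266.5] [548.  91.] [573. 117.]
spare 1256
   60 27 [ 502.3 -326.5   68.9] [ 471. -341.] [ 564. -313.]
   72 47 [ 498.7 -323.8   75.8] [ 470. -343.] [ 566. -311.]
   84 10 [ 526.9 -327.4   90.6] [ 482. -343.] [ 561. -317.]
   96 14 [ 498.4
[... 3650 characters left out ...]
10 [531.7 295.1  66. ] [483. 244.] [579. 343.]
   72 432 [531.9 295.7  78. ] [483. 244.] [579. 344.]
   84 429 [531.3 293.2  89.7] [483. 244.] [579. 343.]
   96 448 [532.  295.5 100. ] [482. 242.] [582. 344.]
crank 1433
   36 35 [529.4 -33.8  46.4] [511. -49.] [550. -20.]
   48 112 [532.5 -36.3  51.3] [513. -55.] [553. -19.]
   60 94 [519.2 -42.3  67.5] [474. -58.] [550. -34.]
   72 130 [514.1 -47.6  74.6] [470. -67.] [548. -31.]
   84 39 [480.5 -35.2  89.9] [470. -41.] [490. -30.]
   96 36 [479.4 -35.8 102.2] [468. -45.] [490. -31.]
   108 43 [479.8 -35.7 114.6] [469. -42.] [491. -30.]
   120 45 [480.1 -42.  123.1] [469. -55.] [491. -32.]
   144 5 [537.8  96.5 150.8] [536.  96.] [538.  97.]
```

View pics/t_l.png

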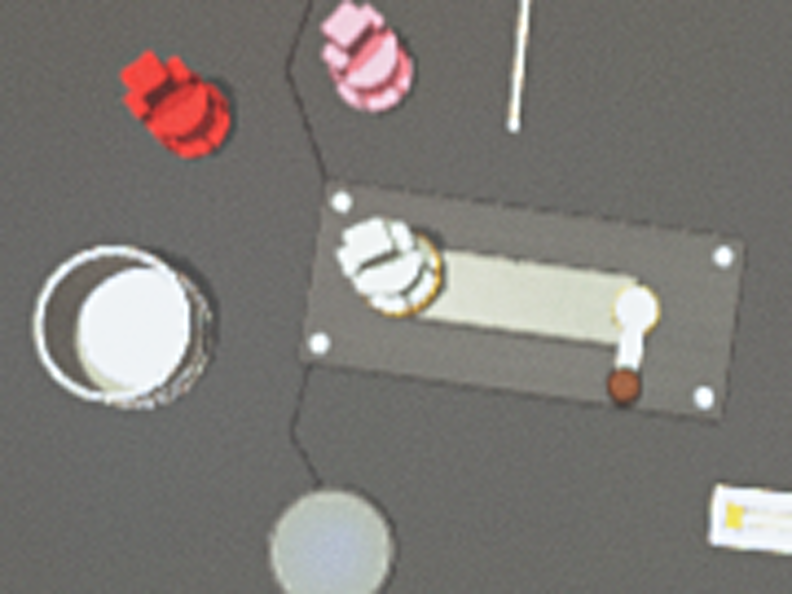

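View pics/s_c.png

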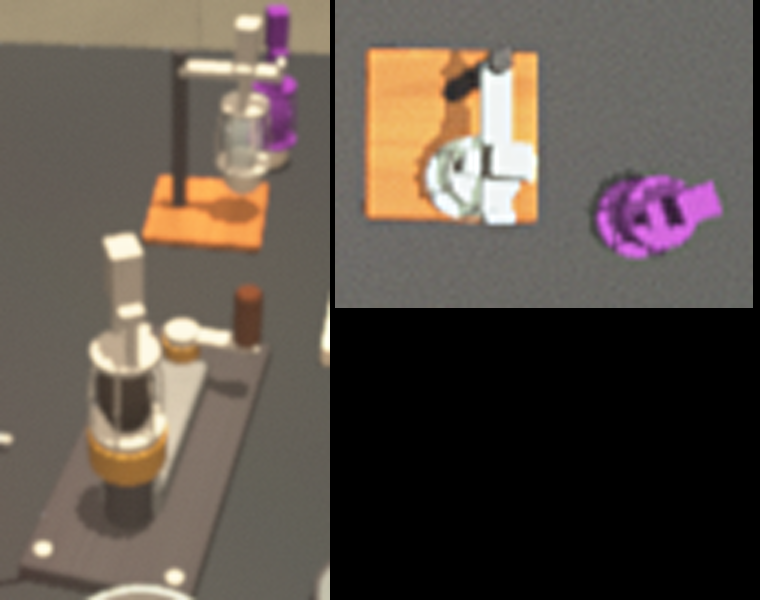

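Crops confirm the choice: the smoky lamp in the brass socket (t_l crop 365,240) and the clear lamp on the peg (s_c crop 245,150) are the right ones. Pink, red and purple stand apart. The handle is at (622,385) and the hub at (635,308). Next I fit frames.

Run:
```python
from h import *
T=dict(np.load("top0.npz"));S=dict(np.load("side0.npz"))
def sel(c,lo,hi):
    q=cloud(c).reshape(-1,3); return q[np.all((q>=lo)&(q<=hi),1)]
def rect(q,name):
    r=cv2.minAreaRect(q[:,:2].astype(np.float32)); print(name,len(q),"c",np.round(r[0],1),"sz",np.round(r[1],1),"ang",round(r[2],1),"z",np.median(q[:,2]).round(1))
for n,c in(("top",T),("side",S)):
    print(n)
    rect(sel(c,(530,70,262),(600,140,270)),"dead top"); rect(sel(c,(530,70,221),(600,140,227)),"dead bar")
    rect(sel(c,(475,-370,219),(520,-300,228)),"spare top"); rect(sel(c,(475,-370,181),(520,-300,187)),"spare bar")
    rect(sel(c,(430,-360,188),(580,-300,197)),"post/lamp")
    rect(sel(c,(520,-360,173),(555,-300,179)),"peg"); rect(sel(c,(445,-360,181),(472,-300,189)),"tip")
    rect(sel(c,(555,-360,185),(580,-300,197)),"post")
    rect(sel(c,(420,-420,9),(620,-250,15)),"stand base")
    rect(sel(c,(450,-100,14),(640,160,22)),"plate")
    rect(sel(c,(460,-70,119),(500,-20,126)),"handle")
    q=sel(c,(450,240,97),(600,360,104)); print("can",cv2.minEnclosingCircle(q[:,:2].astype(np.float32)))
    q=sel(c,(500,-80,60),(570,-20,95)); print("hub z hist",np.histogram(q[:,2],bins=range(60,100,4)))
    q=sel(c,(500,40,96),(610,150,105)); print("socket rim",cv2.minEnclosingCircle(q[:,:2].astype(np.float32)))
# screws in top view
im=T["image"][180:240,190:300]; m=(im.min(2)>170).astype(np.uint8)
n,l,st,ce=cv2.connectedComponentsWithStats(m)
for s,k in zip(st[1:],ce[1:]): 
    if s[4]<25: print("screw?",s[4],rayz(T,k+[190,180],18).round(1))
```

```text
top
dead top 58 c [560.7 102.8] sz [20.2 23.6] ang 21.0 z 265.5
dead bar 31 c [559.5 103. ] sz [16.8 43.1] ang 17.3 z 223.9
spare top 58 c [ 495.  -337.8] sz [24.3 19.4] ang 87.8 z 224.0
spare bar 22 c [ 494.9 -339.2] sz [34.8 39.9] ang 31.5 z 184.8
post/lamp 29 c [ 512.1 -342.6] sz [ 42.7 104.5] ang 74.6 z 191.5
peg 53 c [ 536.5 -338.9] sz [17.5 33.7] ang 85.9 z 176.8
tip 14 c [ 465.1 -336.3] sz [17.2  8.7] ang 88.8 z 184.8
post 17 c [ 560.9 -340.7] sz [ 9.8 14.5] ang 8.3 z 193.2
stand base 547 c [ 520.7 -336.7] sz [157.1 196.3] ang 89.8 z 12.1
plate 1574 c [549.   29.7] sz [282.6 130. ] ang 80.3 z 18.5
handle 37 c [480.4 -46.3] sz [20.1 20.3] ang 87.7 z 123.1
can ((532.1023559570312, 291.1622009277344), 51.252410888671875)
hub z hist (array([ 2, 16, 31, 46, 22,  3,  0,  0,  0]), array([60, 64, 68, 72, 76, 80, 84, 88, 92, 96]))
socket rim ((560.5294189453125, 100.36332702636719), 28.336671829223633)
side
dead top 85 c [560.8 104.5] sz [21.  28.5] ang 22.7 z 264.3
dead bar 46 c [558.6 114.7] sz [16.2 26. ] ang 24.8 z 224.8
spare top 44 c [ 495.3 -335. ] sz [27.3 20.3] ang 84.5 z 224.
[... 154 characters left out ...]
z [32.3 21.1] ang 2.0 z 176.4
tip 11 c [ 463.1 -332.2] sz [ 5.6 22.3] ang 1.5 z 185.8
post 22 c [ 561.9 -334.8] sz [11.7 19.8] ang 4.8 z 189.7
stand base 647 c [ 530.5 -336.7] sz [123.1 120. ] ang 87.3 z 12.6
plate 2331 c [548.7  30.3] sz [283.6 130.3] ang 80.2 z 18.7
handle 50 c [480.3 -42.7] sz [22.7 21.7] ang 80.2 z 122.9
can ((531.7424926757812, 293.4109802246094), 51.93471908569336)
hub z hist (array([17, 26, 31, 86,  3,  0,  0,  0,  0]), array([60, 64, 68, 72, 76, 80, 84, 88, 92, 96]))
socket rim ((561.41552734375, 106.7970199584961), 28.406707763671875)
screw? 16 [[619.5 149.5  18. ]]
screw? 16 [[ 573.8 -117.6   18. ]]
screw? 16 [[520.8 166.3  18. ]]
screw? 18 [[ 475.2 -100.9   18. ]]
```

```bash
cat >> h.py <<'E'
from workcell import *
OX,OY,YAW=547.3,25.3,-0.169
XH=np.array([np.cos(YAW),np.sin(YAW)]); YH=np.array([-np.sin(YAW),np.cos(YAW)])
SEAT=np.array([OX,OY])+80*YH; AXIS=np.array([OX,OY])-80*YH; GRIP=AXIS-55*XH
DEAD=np.array([560.8,103.8]); SPARE=np.array([495.1,-336.6]); CAN=np.array([532.0,292.4]); SYAW=-0.038
def R(a):  # tool down, closing axis (tool y) at world angle a
    y=np.array([np.cos(a),np.sin(a),0]); z=np.array([0,0,-1.]); return np.c_[np.cross(y,z),y,z]
def P(xy,z): return [float(xy[0]),float(xy[1]),float(z)]
def st():
    s=read_state(); print("t",round(s["time"],2),"pos",np.round(s["eef_pos"],1),"gap",round(float(s["finger_gap"]),1),"F",np.round(s["ft_force"],1),"g",np.round(s["gripper_force"],1)); return s
E
python3 - <<'E'
from h import *
print(SEAT,AXIS,GRIP)
h=np.pi/2
for n,p,z,a in(("dead",DEAD,232,0.37+h),("can",CAN,155,0.37+h),("spare",SPARE,192,SYAW+h),("seat",SEAT,232,SYAW+h),("grip",GRIP,86,YAW+h),("end",AXIS+55*XH,86,YAW+h)):
    for k in(a,a-np.pi):
        q=inverse_kinematics(P(p,z),R(k)); print(n,round(k,2),None if q is None else np.round(q,2))
E
```

```text
[560.75573439 104.16027652] [533.84426561 -53.56027652] [479.62782551 -44.30945912]
dead 1.94 [ 0.36  0.59 -0.94  1.71  0.52  1.11  1.2 ]
dead -1.2 [ 0.06  0.47 -0.48  1.73  0.25  1.01 -1.71]
can 1.94 [ 0.08  0.83 -1.1   1.68  0.8   1.15  0.7 ]
can -1.2 [-0.2   0.64 -0.59  1.7   0.43  0.94 -2.16]
spare 1.53 [ 0.97  0.61 -0.7   1.69  0.45  1.02  1.65]
spare -1.61 [ 0.49  0.52  0.01  1.71 -0.    0.91 -1.11]
seat 1.53 [ 0.31  0.56 -0.87  1.72  0.47  1.09  0.83]
seat -1.61 [ 0.02  0.46 -0.42  1.73  0.22  1.   -2.09]
grip 1.4 [ 0.47  0.61 -0.67  2.06  0.6   0.67  0.8 ]
grip -1.74 [ 0.01  0.53 -0.06  2.09  0.06  0.53 -1.83]
end 1.4 [ 0.48  0.75 -0.7   1.78  0.62  0.85  0.89]
end -1.74 [ 0.02  0.66 -0.03  1.8   0.03  0.68 -1.76]
```

Run:
```python
from h import *
h=np.pi/2; r=R(0.37+h)
movel(P([246.7,-574.2],300))
movep(P(DEAD,320),r); st()
movel(P(DEAD,232)); st()
clamp(); st()
print(movel(P(DEAD,285),max_speed=100,guard=30)); st()
for n in("side","top"):
    c=camera(n); np.savez(n+"1.npz",**c)
a=cv2.resize(dict(np.load("side1.npz"))["image"][130:400,190:390],None,fx=2.2,fy=2.2)
cv2.imwrite("pics/g1.png",a)
```

```text
t 3.35 pos [561.  103.  319.8] gap 85.3 F [-0.4 -0.4 -0.4] g 0.0
t 4.08 pos [561.2 104.1 232.8] gap 85.9 F [-0.1  0.3  1.5] g 0.0
t 4.67 pos [560.9 104.  232.3] gap 22.9 F [-1.   1.1  5.6] g 59.2
False
t 5.35 pos [560.6 103.6 284.6] gap 22.9 F [-1.2 -0.  -3.5] g 58.8
```

View pics/g1.png

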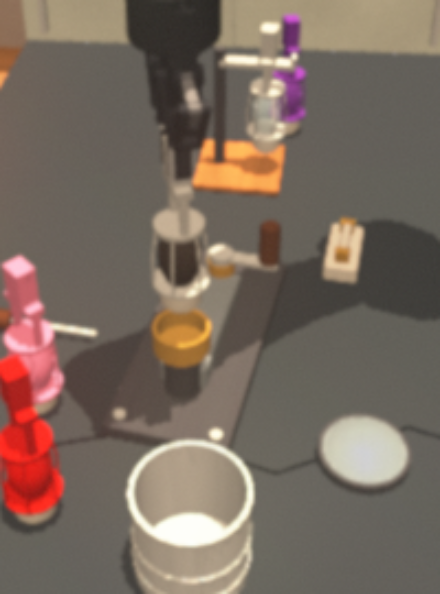

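The lamp hangs upright in the fingers at crop (180,250), clear of the empty socket at (182,335), and the can is at (190,510).

Run:
```python
from h import *
for n in("top1","side1"):
    q=cloud(dict(np.load(n+".npz"))).reshape(-1,3); q=q[np.all((q>(510,60,98))&(q<(610,150,107)),1)]
    print(n,len(q),cv2.minEnclosingCircle(q[:,:2].astype(np.float32)))
movel(P(CAN,285),max_speed=150)
movel(P(CAN,165),max_speed=120)
print(movel(P(CAN,150),max_speed=25,guard=5)); st()
open_gripper(); st()
movel(P(CAN,300)); c=camera("side"); t=camera("top")
a=cv2.resize(c["image"][200:420,190:390],None,fx=2,fy=2)
b=cv2.resize(t["image"][180:250,110:240],None,fx=3,fy=3)
o=np.zeros((440,800,3),np.uint8);o[:,:400]=a;o[:210,405:795]=b
cv2.imwrite("pics/g2.png",o)
q=cloud(c).reshape(-1,3); q=q[np.all((q>(480,240,182))&(q<(590,350,192)),1)]; print(len(q),q.mean(0))
st()
```

```text
top1 0 ((0.0, 0.0), 0.0)
side1 163 ((562.0172119140625, 105.02884674072266), 29.290983200073242)
True
t 8.47 pos [532.4 292.9 155.4] gap 23.3 F [0.1 1.4 7.5] g 60.2
t 9.1 pos [531.9 292.1 154.8] gap 85.5 F [-0.3  0.   0.3] g 0.0
165 [532.59407853 295.37942305 187.04242719]
t 10.32 pos [531.8 292.2 299.1] gap 85.9 F [-0.5  0.4  1. ] g 0.0
```

View pics/g2.png

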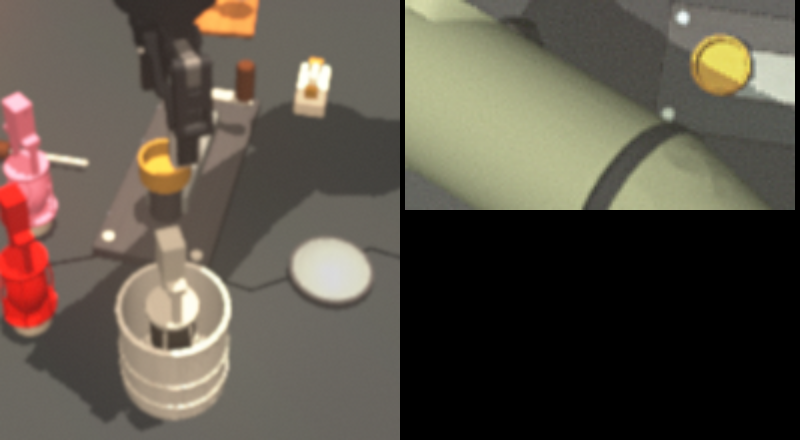

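Dead lamp stands upright in the can (crop 172,300; block top at z≈187), and the socket is empty at (163,165). Next, the spare.

Run:
```python
from h import *
h=np.pi/2; r=R(SYAW+h); d=np.array([np.cos(SYAW),np.sin(SYAW)])
movep(P(SPARE,310),r); st()
movel(P(SPARE,193)); st()
clamp(); st()
print(movel(P(SPARE,212),max_speed=60,guard=15)); st()
print(movel(P(SPARE-80*d,212),max_speed=100,guard=12)); st()
c=camera("side"); cv2.imwrite("pics/g3.png",cv2.resize(c["image"][60:240,230:400],None,fx=3,fy=3))
```

```text
t 12.57 pos [ 495.7 -335.6  310.1] gap 85.6 F [ 0.5 -0.8  0.8] g 0.0
t 13.5 pos [ 495.6 -336.6  193.8] gap 85.5 F [0.2 0.3 0.9] g 0.0
t 14.09 pos [ 495.2 -336.7  193.4] gap 23.3 F [-1.3 -0.1  5.3] g 58.7
False
t 14.56 pos [ 495.1 -336.7  212.3] gap 23.4 F [-0.4  0.1 -1.3] g 58.8
False
t 15.51 pos [ 415.7 -333.5  212.1] gap 23.2 F [ 0.5  0.2 -1.4] g 58.8
```

View pics/g3.png

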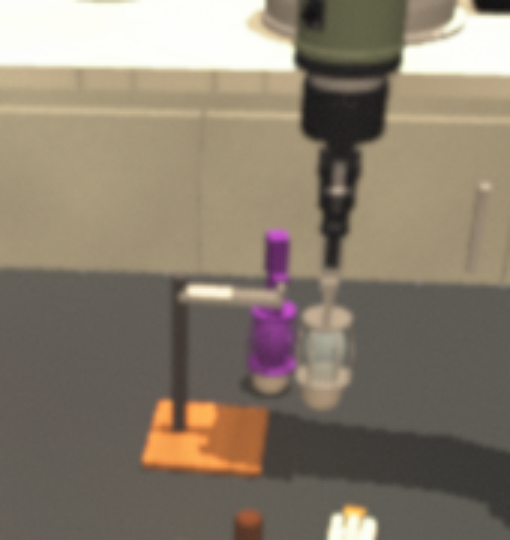

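The spare hangs upright in the fingers at crop (325,360), clear of the peg tip at (280,293).

Run:
```python
from h import *
s=SEAT+[0.5,0.3]
p=read_state()["eef_pos"]
movel([p[0],p[1],300]); movel(P(s,300),max_speed=200); st()
movel(P(s,262),max_speed=80); 
print(movel(P(s,240),max_speed=40,guard=6)); st()
print(movel(P(s,229),max_speed=20,guard=6)); st()
c=camera("side"); cv2.imwrite("pics/g4.png",cv2.resize(c["image"][150:330,210:350],None,fx=3.3,fy=3.3))
```

```text
t 18.75 pos [561.2 103.8 300. ] gap 23.2 F [-0.   0.6 -1.8] g 58.8
False
t 20.07 pos [561.3 104.6 240.1] gap 23.4 F [ 0.8 -0.2 -2.1] g 58.8
True
t 20.48 pos [561.6 104.6 233.4] gap 23.6 F [-0.1 -0.   9.1] g 60.0
```

View pics/g4.png

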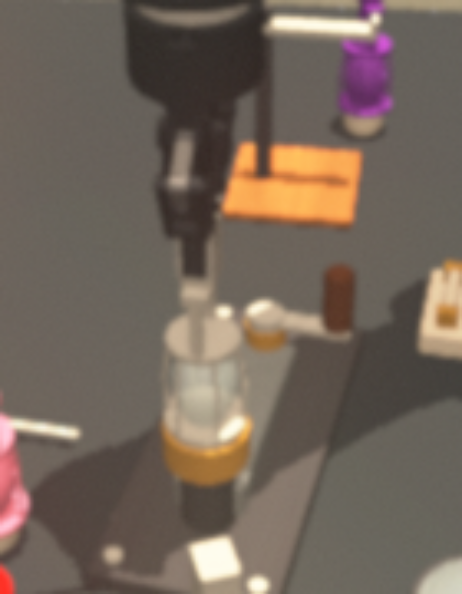

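The base contacted at TCP z 233.4 (expected 233) and the lamp stands in the cup at crop (205,440), so it is home. Release it and go to the crank.

Run:
```python
from h import *
open_gripper(); st()
movel(P(SEAT,325))
c=camera("side"); q=cloud(c).reshape(-1,3); q=q[np.all((q>(530,70,262))&(q<(600,140,270)),1)]; print("lamp top",len(q),q.mean(0).round(1))
r=R(YAW+np.pi/2)
movep(P(GRIP,300),r); movel(P(GRIP,150)); print(movel(P(GRIP,87),max_speed=80,guard=10)); st()
clamp(); s0=st()
f0=np.array(s0["ft_force"])
for a in np.arange(0.2,1.01,0.2):
    xy=AXIS+55*np.array([np.cos(YAW+np.pi+a),np.sin(YAW+np.pi+a)])
    if movel(P(xy,87),max_speed=60,guard=35): print("guard",a); break
    st()
```

```text
t 21.16 pos [561.1 104.3 232.9] gap 85.1 F [0.6 0.  0. ] g 0.0
lamp top 83 [561.6 106.2 264.5]
False
t 24.78 pos [479.9 -44.2  87.3] gap 85.2 F [ 0.1 -0.7  0. ] g 0.0
t 25.38 pos [479.6 -44.8  87.3] gap 22.4 F [-2.1 -3.2  9. ] g 58.2
t 25.72 pos [478.9 -55.6  87.3] gap 22.0 F [-2.6 -0.2  8.6] g 58.9
t 26.05 pos [480.3 -66.6  87.3] gap 22.5 F [-2.9 -2.8  9.2] g 58.9
t 26.38 pos [483.9 -77.1  87.3] gap 22.5 F [-3.5 -2.8  9.8] g 59.0
t 26.72 pos [489.5 -86.7  87.3] gap 22.7 F [-2.  -3.1  8.5] g 58.9
t 27.05 pos [497.  -94.9  87.3] gap 22.4 F [-2.1 -3.3  7.4] g 58.9
```

Very low forces; continue to the stop.

Run:
```python
from h import *
for a in [*np.arange(1.2,3.21,0.2),3.3,3.36,3.42]:
    xy=AXIS+55*np.array([np.cos(YAW+np.pi+a),np.sin(YAW+np.pi+a)])
    g=movel(P(xy,87),max_speed=60 if a<3.1 else 25,guard=25)
    if a>2.9 or g:
        print(round(a,2),g); st()
    if g: break
p=np.array(read_state()["eef_pos"])[:2]-AXIS; print("angle",(np.arctan2(p[1],p[0])-YAW-np.pi)%(2*np.pi),np.hypot(*p))
```

```text
3.0 False
t 30.38 pos [586.6 -69.9  87.4] gap 22.3 F [0.9 1.5 6.5] g 59.0
3.2 False
t 30.98 pos [588.6 -59.7  87.3] gap 22.4 F [ 0.8 -0.1  7.5] g 59.1
3.3 False
t 31.34 pos [588.9 -54.7  87.4] gap 22.2 F [ 0.3 -2.8  7.9] g 59.3
3.36 False
t 31.62 pos [588.9 -54.2  87.3] gap 22.3 F [  1.1 -16.3   9.5] g 59.8
3.42 False
t 31.91 pos [588.8 -53.7  87.3] gap 22.5 F [  2.6 -30.   10.7] g 60.3
angle 3.3071424905851354 54.906451136605725
```

At the stop (angle 3.307, 30 N push). Ease off, release, retreat, look.

Run:
```python
from h import *
a=3.32; xy=AXIS+55*np.array([np.cos(YAW+np.pi+a),np.sin(YAW+np.pi+a)])
movel(P(xy,87),max_speed=20); st(); open_gripper(); st()
movel(P(xy,200),max_speed=120); movel(P(xy+[-60,-180],330)); wait(0.5)
c=camera("side"); t=camera("top")
for n,k in(("side",c),("top",t)):
    q=cloud(k).reshape(-1,3)
    for m,lo,hi in(("lamp top",(530,70,300),(600,140,320)),("handle",(570,-80,118),(610,-30,127)),("dead",(500,260,180),(570,330,195)),("can rim",(450,220,97),(600,360,104))):
        s=q[np.all((q>lo)&(q<hi),1)]
        if len(s): print(n,m,len(s),s.mean(0).round(1),cv2.minEnclosingCircle(s[:,:2].astype(np.float32)))
st()
o=np.zeros((600,800,3),np.uint8); o[:420,:560]=c["image"]; o[420:600,:560]=t["image"][90:270,:]
cv2.imwrite("pics/g5.png",o)
```

```text
t 32.33 pos [588.8 -54.6  87.3] gap 22.5 F [ 0.7 -7.   8.2] g 60.1
t 32.97 pos [588.8 -53.   87. ] gap 85.6 F [-0.1  1.  -0. ] g 0.0
side lamp top 127 [561.3 108.2 307.7] ((561.3377075195312, 104.98286437988281), 15.245291709899902)
side handle 2 [598.1 -52.  124.1] ((598.1141357421875, -52.01750564575195), 1.3856241703033447)
side dead 179 [532.6 295.8 186.7] ((533.686767578125, 293.8962097167969), 15.2839937210083)
side can rim 735 [532.6 299.4 100.8] ((532.0421752929688, 293.29571533203125), 51.942745208740234)
top lamp top 83 [561.2 102.  309.5] ((561.1192016601562, 102.8443374633789), 15.081064224243164)
top handle 35 [589.  -56.3 122.8] ((589.26513671875, -56.189449310302734), 11.591893196105957)
top dead 70 [532.5 291.5 187.1] ((531.815185546875, 290.689697265625), 14.247445106506348)
top can rim 187 [530.7 291.4 100.8] ((531.4873046875, 291.0423583984375), 51.426570892333984)
t 36.34 pos [ 528.8 -233.   330. ] gap 85.1 F [-0.3 -0.1 -0.5] g 0.0
```

View pics/g5.png

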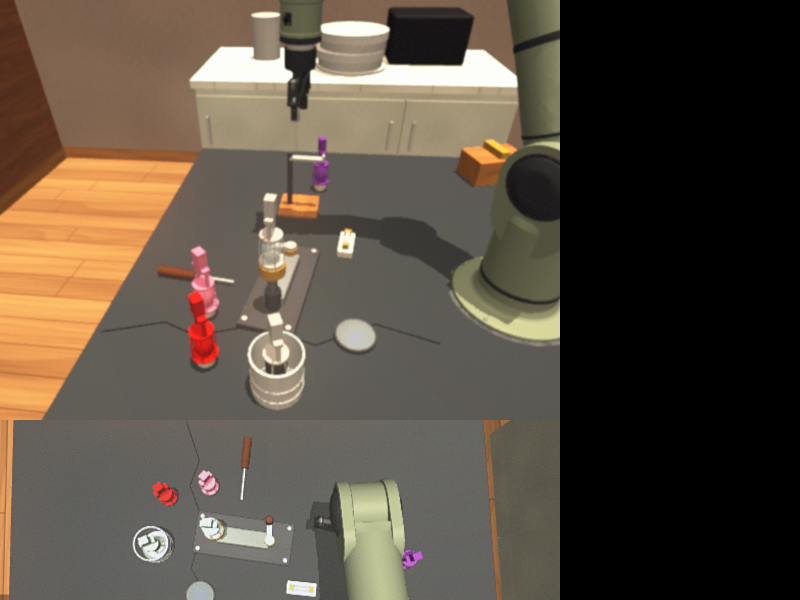

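The spare stands upright in the raised socket at (270,255), with its top at z≈309 = 125+184. The handle is at its stop, the dead lamp is upright in the unmoved can at (277,355), and the bystanders are untouched.

```bash
python3 -c "
from workcell import *
print(finish_job())"
```

```text
the job is handed in; nothing more can be done
None
```

The job is handed in: the dead lamp stands in the can, the spare is home in the socket, and the crank is wound to its stop with the lift fully raised, at about 36 s on the robot's clock.

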